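# Take a thickness reading with the pen probe

## Task

Lift the black pen probe out of its socket on the free-turning turntable and set its sprung brass tip inside the red ring on the brass-coloured plate (not the silver one), with the probe square to that sloping plate and pressed lightly, so that the tip is pushed in part of the way but not to its stop. Keep it there for at least two seconds for the reading and finish while still holding it there, in the gripper, against the plate. Leave the jar standing on the turntable (which may turn) and leave the other things on the bench as they are.

Things in the scene. Friction and masses are not known exactly. Their poses are not given: they have to be found in the camera images.
- probe: Loose round pen probe, 145 mm long, 120 g. From the bottom: brass tip (6 mm across, sticks out 12 mm), steel sleeve 21 mm across from 0 to 62 mm, black grip 26 mm across from 62 to 128 mm with two orange bands, orange cap to 133 mm. Origin at the centre of the sleeve's lower end (the nose); z runs along the probe from tip to cap (up as it stands).
- probe_grip (a point): Centre of the probe's black grip, on its axis, 95 mm above the nose and 107 mm from the free tip's end; as it stands about 139 mm above the bench. The place to grasp, from above with the fingers along the probe; any finger direction around it is fine.
- tip_end (a point): The rounded end of the probe's brass tip, on its axis, 12 mm beyond the nose when free.
- plunger (a joint): How far the brass tip is pushed into the probe, m: 0 free, 0.010 at its stop. Spring: about 1.05 N to start, 350 N/m further, so 2.8 N at half travel and 4.5 N at the stop. The spring sits in the probe, so going 5 mm past first contact along the probe presses the tip half-way in.
- turntable: Fixed foot of the turntable; origin on its axis at bench level. Its white tray (184 mm across, top 30 mm above the bench) turns freely about the upright axis. A grey cup on the tray, 55 mm from the axis (38 mm across, 27 mm bore, rim 64 mm above the bench), holds the probe, nose resting 44 mm above the bench, tip hanging free: raise the probe straight up by over 35 mm to clear it.
- jar: Bystander: dark blue powder jar with white cap, 40 mm across, 54 mm tall, standing loose on the tray opposite the probe, 55 mm from the axis. Origin at the centre of its underside, z up.
- brass_plate: Brass-coloured sample plate, 74 x 70 x 3 mm, fixed on a stand that is bolted to the bench (90 x 84 mm foot). Origin at the centre of its face, 45 mm above the bench; z is the face's outward normal, which leans 20 degrees from upright, towards the low front edge of the plate (its -x side); y is level. The stands' places, and so whether brass or silver is at the left, vary.
- brass_spot (a point): Centre of the red ring (inside diameter about 17 mm, outside 23 mm) painted on the face of the brass-coloured plate, at x = +10 mm, y = -11 mm in the plate's frame, towards its higher edge and, seen from the low edge, to the right.
- steel_plate: The other sample plate, silver, same size, stand, slope and ring. Not the one to measure.
- eraser: Bystander: eraser in a blue sleeve, 23 x 52 x 12 mm, loose on the bench; origin at the centre of its underside.
- pencil: Bystander: black pencil, 154 mm, loose on the bench; origin at its middle, on the underside.
- sanding_stick: Bystander: wooden sanding stick with brown abrasive, 26 x 190 x 10 mm, loose on the bench; origin at the centre of its underside.
- pliers: Bystander: flat-nose pliers with teal handles, 49 x 170 x 14 mm, loose on the bench; origin at the centre of its underside.
There are look-alikes about, which are no part of the job. Of the things that look like the turntable, the larger one is meant. There is more than one size of the probe; the job needs the largest.

How it is judged:
On the way, in this order (a step that is already met when the one before it is completed fails the run):
1. the probe is lifted clear of its cup by the gripper (tip end more than 75 mm above the bench) (height (world z) of tip_end above 0.075 m and contact force between probe and the fingers above 1 N and contact force between probe and turntable below 0.05 N), for 0.2 s.
2. the probe is held square and lightly on the ringed spot of the brass plate for 1.5 s (distance between tip_end and brass_spot below 0.009 m and angle between the z axis of probe and the z axis of brass_plate, either way round below 0.14 rad and contact force between probe and brass_plate between 0.7 and 6 N and value of joint plunger between 0.001 and 0.0095 m and contact force between probe and the fingers above 1 N and contact force between probe and turntable below 0.05 N and linear speed of probe below 0.02 m/s), for 1.5 s.
At the end, for the whole second after the job is handed in: Probe held in the gripper, at rest, clear of the turntable: tip end within 9 mm of the ring's centre on the brass plate, axis within 8 degrees of square, 0.7 to 6 N on the plate, tip pushed in 1 to 9.5 mm (travel 10); the jar stands on the tray (all of step 2 and angle between jar's own z axis and vertical below 0.2 rad and horizontal distance between jar and turntable below 0.08 m and height (world z) of jar above 0.025 m); the arm keeps its last pose, push and grip.
It fails at once if the probe is pushed against the brass plate with more than 12 N (contact force between probe and brass_plate above 12 N).
It fails at once if the probe is pressed on the silver plate (contact force between probe and steel_plate above 0.5 N).
It fails at once if the jar is knocked over or off the tray (angle between jar's own z axis and vertical above 0.5 rad or height (world z) of jar below 0.02 m).
It fails at once if the eraser, pencil, sanding stick or pliers is moved more than 30 mm (distance of any of eraser, pencil, sanding_stick, pliers from where it was at the start of the episode above 0.03 m).
It also fails if it takes over 40 s, if anything falls off the work surface, if the arm or the gripper's body presses on something with over 40 N, if the wrist force passes 120 N, or if a joint passes its speed limit or range.

## Robot

A 7-joint arm with a two-finger parallel gripper is mounted at the origin on a cart in front of the work surface, level with it; the furniture and walls round the work are solid. World frame = base frame: x ahead of the robot, y to its left, z up, the work surface at z = 0. Lengths are in m, angles in rad, forces in N, time in s.
With the tool pointing down it reaches from about 0.35 to 0.9 m from the base axis. Payload 8.1 kg.
Tool frame: the origin (TCP) lies midway between the tips of the shut fingers; the grasp point (between the pads) lies 19 mm behind it (arm.hold_point_z is the distance from the TCP to the grasp point, in m); z points along the fingers, y is the line along which they close (so a half turn about z gives the same grasp; the last joint's range is limited). The gripper opens to 92 mm and grips with 3 to 60 N. Pads are 19 mm wide; open, the fingers measure 130 mm over their backs; the gripper's body (75 mm by 190 mm) begins 47 mm behind the grasp point.
Start: joints at [1.085, 0.434, 0.025, 1.573, -0.012, 1.134, -0.075], TCP at [0.233, -0.58, 0.227] pointing down, gripper open.
Joint ranges: [-2.62, 2.62], [-0.44, 2.09], [-1.27, 1.32], [0.08, 2.57], [-1.32, 4.46], [0.12, 2], [-2.74, 2.74]. Speed limits (rad/s): [2.22, 2.22, 3.01, 3.01, 3.14, 3.14, 3.14].

## Interface

Orientations are given as a unit quaternion [w, x, y, z].
In Python, from plant import arm, snapshot gives the robot as it stands. The module is installed in compiled form; this text tells all that it offers.
- The arm moves only by the tool drive_tool, never from a script. Its argument "increments" is a list that holds one entry, the list of rows, each a list of 7 numbers: the shift along the tool's x, y, z in m, then the turn, a rotation vector about the tool's x, y, z in rad, then the opening, from 0 (shut) to 1 (fully open). A call has exactly 5 rows; each row shifts and turns the commanded pose from where the row before left it, along the tool's axes as they then stand; what a row does not reach is not made up. A row lasts 1/10 s, in which the tool goes at most 50 mm and 8.59 degrees, less where a joint would pass 70% of its speed; a pose out of reach is approached as far as the arm can. A call with a gripper value outside its range is refused whole. The fingers move at their own pace and stop on an object; "newtons" is the grip in N (left out, the last holds). Time passes only in rows, so rows that do not move let the fingers close, or fill a call up. It gives the time, the measured TCP pose, the force and the opening at its end, in the units of the state.
- arm.observe(): the state, without advancing time (a new reading comes with each control period).
- snapshot(name): name is "scene" or "top"; returns a dict with "image" (400x640x3 uint8, blue, green, red), "depth" (400x640 float32, m along the optical axis (not along the pixel's ray), 0 where there is no reading), "fx", "fy", "cx", "cy" (pixels), "extrinsics" (4x4, takes a point from camera to world coordinates). Camera axes: x right, y up, looking along -z (the intrinsics and any distortion apply to the point x, -y, -z); pixel columns grow to the right and rows downward; lengths in m; the calibration is good to about 2 mm. A picture is of the moment at which its call begins.
- arm.finish_job(): hands the job in, once; it reports no verdict.
The state is a dict: "clock": time; "qpos": joint angles; "dq": joint speeds; "joint_efforts": joint torques, N m; "position": TCP position; "eef_rot": TCP orientation; "force": force on the tool from outside, world axes, zero at the start; "ft_torque": the same for the moment, N m; "grip_width": finger opening in m.
Only numpy, scipy, OpenCV 4.12 (cv2) and the standard library are available. Lean on these libraries where they do the work, as an engineer would, in place of code of your own. Each camera call takes 0.05 s, during which the arm holds its last target. There are 200 camera calls.

## Working session

There is one attempt and no reset: what is moved stays moved. The work goes in short steps, Python scripts to look and compute and a tool call to move; the robot and the scene stay as the last step left them, time stands still between calls to the robot, and variables do not carry over. Pictures are saved under pics/ and viewed, on a budget of 10 in all, crops included, one or two more only if the job needs it, and the job is handed in when it is done.

Besides the shell and the picture viewer there is one more tool, called by a JSON object that holds its "api" and its "payload". drive_tool: Moves the arm, as the interface text tells. Its arguments: {"type":"object","properties":{"increments":{"type":"array","items":{"type":"array","items":{"type":"array","items":{"type":"number"}}}},"newtons":{"type":"number"}},"required":["increments"]}

```bash
mkdir -p pics
cat > h.py <<'E'
import numpy as np, cv2, pickle
from plant import arm, snapshot
def world(s,u,v,d=None):
    d=s['depth'][v,u] if d is None else d
    u=np.asarray(u,float);v=np.asarray(v,float)
    p=np.stack([(u-s['cx'])/s['fx']*d,-(v-s['cy'])/s['fy']*d,-d*np.ones_like(u)],-1)
    E=s['extrinsics'];return p@E[:3,:3].T+E[:3,3]
def onz(s,u,v,z):
    E=s['extrinsics'];c=E[:3,3];r=world(s,u,v,1.0)-c
    return c+r*((z-c[2])/r[...,2])[...,None]
E
python3 - <<'E'
from h import *
for n in('scene','top'):
    s=snapshot(n);pickle.dump(s,open(n+'.pkl','wb'));cv2.imwrite(f'pics/{n}0.png',s['image'])
    print(n,s['fx'],s['cx'],s['cy'],{k for k in s},np.round(s['extrinsics'],3).tolist(),(s['depth']>0).mean())
print(arm.observe(),arm.hold_point_z)
E
```

```text
scene 369.75462374248195 313.59236227125325 198.95553100074767 {'image', 'fy', 'cy', 'depth', 'cx', 'fx', 'extrinsics'} [[-0.9, 0.22, -0.377, 0.109], [-0.436, -0.461, 0.773, 0.933], [-0.004, 0.86, 0.51, 0.728], [0.0, 0.0, 0.0, 1.0]] 0.95537109375
top 449.82030492391 326.3553389322173 199.31614467940673 {'image', 'fy', 'cy', 'depth', 'cx', 'fx', 'extrinsics'} [[-0.016, 0.989, -0.15, 0.322], [-1.0, -0.014, 0.013, -0.005], [0.011, 0.15, 0.989, 1.584], [0.0, 0.0, 0.0, 1.0]] 0.995875
{'clock': 0.1, 'qpos': array([ 1.08540228,  0.4351441 ,  0.02497089,  1.57396199, -0.01161542,
        1.1339981 , -0.07512678]), 'dq': array([ 0.00202835, -0.00245155, -0.00172058, -0.00151082,  0.00171556,
        0.0001397 , -0.00150313]), 'joint_efforts': array([ 2.47520133e-03, -6.69132400e+01,  9.87754092e-01, -3.15147221e+01,
       -6.04642765e-02,  3.74798756e-02,  1.00765340e-04]), 'position': array([ 0.23324239, -0.579378  ,  0.2260462 ]), 'eef_rot': array([-6.58130869e-04,  9.81748700e-01,  1.90181555e-01, -1.83409645e-04]), 'force': array([-0.07707203, -0.44215323,  0.07520296]), 'ft_torque': array([ 0.09079549, -0.0060255 , -0.04191254]), 'grip_width': 0.09155666233282915} 0.0188
```

View pics/scene0.png

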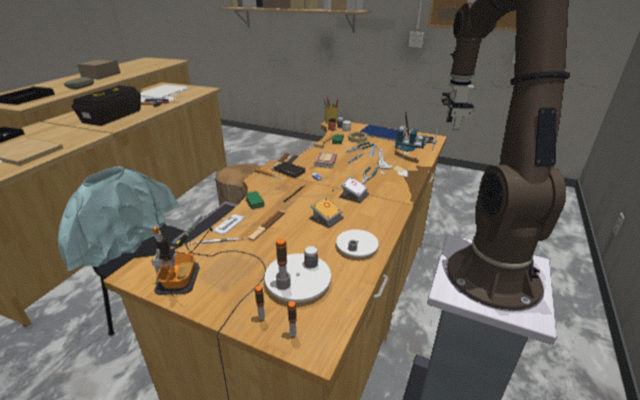

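View pics/top0.png

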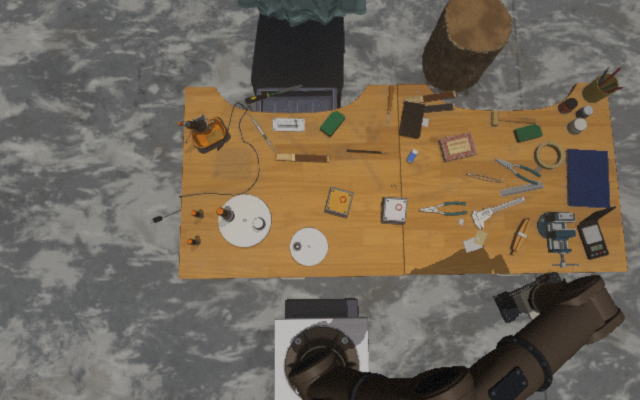

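Scene view: the large turntable is at (298,277) with the probe at (281,265) and jar at (311,258). The small tray is at (357,243) and holds no probe. Two smaller probes stand at (259,302) and (292,318). The brass plate is at (326,211) and the silver one at (354,188). In the top view, the probe is at (227,213), the jar at (260,223), the brass plate at (339,202) and the silver one at (395,210). The largest probe, on the larger turntable, is the one meant. I'll confirm in one crop and measure.

```bash
cat > m.py <<'E'
from h import *
t=pickle.load(open('top.pkl','rb'));c=pickle.load(open('scene.pkl','rb'))
a=cv2.resize(c['image'][165:345,235:385],None,fx=3.2,fy=3.2,interpolation=cv2.INTER_CUBIC)
b=cv2.resize(t['image'][175:275,180:420],None,fx=1.3,fy=1.3)
b=cv2.resize(t['image'][180:260,315:365],(300,480),interpolation=cv2.INTER_CUBIC)
a=cv2.resize(a,(480,576));b=cv2.resize(b,(300,576)) if 0 else cv2.copyMakeBorder(b,0,96,0,0,cv2.BORDER_CONSTANT)
cv2.imwrite('pics/crop1.png',np.hstack([a,b]))
def mask(s,lo,hi,box):
    m=cv2.inRange(cv2.cvtColor(s['image'],cv2.COLOR_BGR2HSV),lo,hi);o=np.zeros_like(m);x0,y0,x1,y1=box;o[y0:y1,x0:x1]=m[y0:y1,x0:x1];return o
for nm,s,box in(('top',t,(215,200,240,225)),('scene',c,(270,235,292,285))):
    m=mask(s,(3,150,110),(15,255,255),box);v,u=np.nonzero(m);w=world(s,u,v)
    print(nm,'orange',len(u),u.min(),u.max(),v.min(),v.max(),'depth pts z max',w[:,2].max(),w[w[:,2]>w[:,2].max()-.008].mean(0))
    if nm=='top':
        k=w[:,2]>.165; print('cap px',u[k].mean(),v[k].mean(),'on z.177',onz(s,u[k].mean(),v[k].mean(),.177))
# turntable tray
w=world(t,*np.meshgrid(np.arange(640),np.arange(400))[0:2])if 0 else None
vv,uu=np.mgrid[0:400,0:640];w=world(t,uu,vv)
m=((w[...,2]>.022)&(w[...,2]<.038)&(uu>205)&(uu<285)&(vv>180)&(vv<260)).astype('uint8')
cn=max(cv2.findContours(m,0,2)[0],key=cv2.contourArea);(x,y),r=cv2.minEnclosingCircle(cv2.convexHull(cn))
print('tray',onz(t,x,y,.03),'r',r,r*1.55/449)
m=(w[...,2]>.07)&(w[...,2]<.095)&(uu>248)&(uu<275)&(vv>208)&(vv<240);print('jar',w[m].mean(0))
for nm,s,box in(('top',t,(326,188,356,217)),('scene',c,(308,195,346,226))):
    m=mask(s,(15,90,90),(32,255,255),box);W=world(s,*np.mgrid[0:400,0:640][::-1])
    red=mask(s,(0,140,90),(8,255,255),box)|mask(s,(172,140,90),(180,255,255),box)
    v,u=np.nonzero(red);e=cv2.minEnclosingCircle(np.c_[u,v].astype('float32'));print(nm,'red n',len(u),'mean',u.mean(),v.mean(),'circ',e,'pts',W[v,u].mean(0))
    k=((W[...,2]>.03)&(W[...,2]<.065)&(uu>box[0])&(uu<box[2])&(vv>box[1])&(vv<box[3]));P=W[k];
    for _ in range(6):
        q=P.mean(0);n=np.linalg.svd(P-q,full_matrices=False)[2][2];n*=np.sign(n[2]);P=P[abs((P-q)@n)<.003]
    print('plane',len(P),q,n,np.degrees(np.arccos(n[2])),'az',np.degrees(np.arctan2(n[1],n[0])))
    C=s['extrinsics'][:3,3];r=world(s,u.mean(),v.mean(),1.)-C;print('ring on plane',C+r*((q-C)@n)/(r@n))
    cn=cv2.convexHull(np.c_[np.nonzero(k)[::-1]].astype('int32'));bx=cv2.minAreaRect(cn);pts=cv2.boxPoints(bx)
    R=world(s,pts[:,0],pts[:,1],1.)-C;print('corners',np.round(C+R*(((q-C)@n)/(R@n))[:,None],4).tolist())
E
python3 m.py
```

```text
top orange 41 216 222 207 214 depth pts z max 0.18350916164890885 [0.50253235 0.31184637 0.17880324]
cap px 219.28205128205127 210.94871794871796 on z.177 [0.50263565 0.31315832 0.177     ]
scene orange 55 276 285 238 262 depth pts z max 0.18056056066137327 [0.50165186 0.31472271 0.1777506 ]
tray [0.48661005 0.25867601 0.03      ] r 26.705432891845703 0.09219024717675021
jar [0.47281587 0.20529388 0.0819098 ]
top red n 0 mean nan nan circ ((0.0, 0.0), 0.0) pts [nan nan nan]
plane 295 [ 0.54875267 -0.07154004  0.04525808] [-0.31381695  0.08191337  0.94594351] 18.925074805990228 az 165.37090755532307
ring on plane [nan nan nan]
corners [[0.5225, -0.02, 0.0321], [0.598, -0.0424, 0.0591], [0.576, -0.1183, 0.0583], [0.5003, -0.0967, 0.0314]]
scene red n 0 mean nan nan circ ((0.0, 0.0), 0.0) pts [nan nan nan]
plane 287 [ 0.54752996 -0.06505164  0.04586131] [-0.32023691  0.1121201   0.94067922] 19.83406214458844 az 160.70402818319258
ring on plane [nan nan nan]
corners [[0.5951, -0.0248, 0.0573], [0.592, -0.1182, 0.0673], [0.503, -0.093, 0.0341], [0.5104, -0.0033, 0.0259]]m.py:25: RuntimeWarning: Mean of empty slice.
  v,u=np.nonzero(red);e=cv2.minEnclosingCircle(np.c_[u,v].astype('float32'));print(nm,'red n',len(u),'mean',u.mean(),v.mean(),'circ',e,'pts',W[v,u].mean(0))
  ret = ret.dtype.type(ret / rcount)
  ret = um.true_divide(
m.py:30: RuntimeWarning: Mean of empty slice.
  C=s['extrinsics'][:3,3];r=world(s,u.mean(),v.mean(),1.)-C;print('ring on plane',C+r*((q-C)@n)/(r@n))
```

View pics/crop1.png

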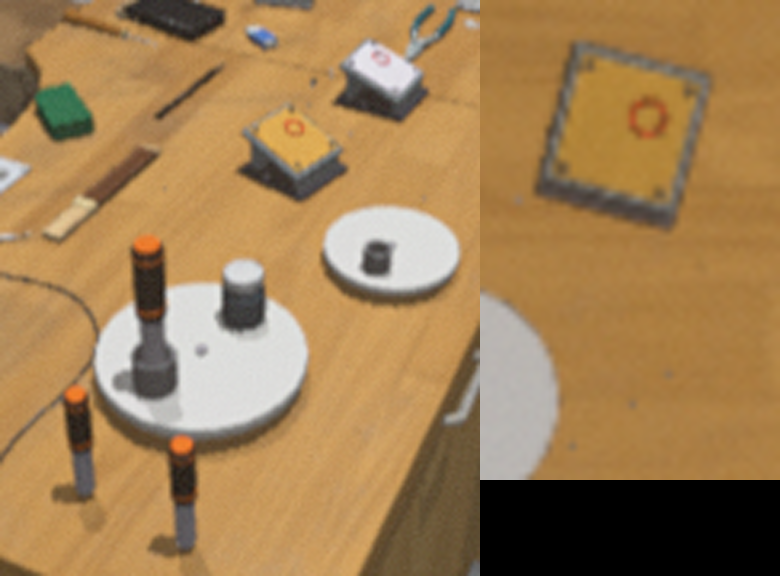

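The crop confirms the large probe in the cup on the large tray. The two small probes stand on the bench, and the brass plate's ring is clearly visible. Next I'll pin down the ring and plate frame and plan the first move.

```bash
cat > m2.py <<'E'
from h import *
t=pickle.load(open('top.pkl','rb'));c=pickle.load(open('scene.pkl','rb'))
vv,uu=np.mgrid[0:400,0:640]
R=[]
for nm,s,g in(('top',t,(343,199.7)),('scene',c,(326.9,204.7))):
    hsv=cv2.cvtColor(s['image'],cv2.COLOR_BGR2HSV).astype(float);im=s['image'].astype(float)
    near=np.hypot(uu-g[0],vv-g[1])<6
    f=(im[...,1]/im[...,2]);base=np.median(f[near]);wt=np.clip(base-.08-f,0,None)*near
    u0,v0=(wt*uu).sum()/wt.sum(),(wt*vv).sum()/wt.sum();print(nm,'ring px',u0,v0,(wt>0).sum())
    C=s['extrinsics'][:3,3];r=world(s,u0,v0,1.)-C;R.append((C,r/np.linalg.norm(r)))
    # yellow face
    m=((hsv[...,0]>17)&(hsv[...,0]<30)&(hsv[...,1]>120)&(np.hypot(uu-g[0],vv-g[1])<22)).astype('uint8')
    W=world(s,uu,vv);m&=((W[...,2]>.028)&(W[...,2]<.066)).astype('uint8')
    P=W[m>0]
    for _ in range(8):
        q=P.mean(0);n=np.linalg.svd(P-q,full_matrices=False)[2][2];n*=np.sign(n[2]);P=P[abs((P-q)@n)<.003]
    cn=max(cv2.findContours(m,0,1)[0],key=cv2.contourArea).reshape(-1,2).astype(float)
    rr=world(s,cn[:,0],cn[:,1],1.)-C;Q=C+rr*(((q-C)@n)/(rr@n))[:,None]
    bx=cv2.minAreaRect((Q[:,:2]*1000/[np.cos(np.radians(20)),1]).astype('float32')) 
    print('n',n,np.degrees(np.arccos(n[2])),'az',np.degrees(np.arctan2(n[1],n[0])),'q',q,'rect',bx,'ring',C+r*((q-C)@n)/(r@n))
(C1,d1),(C2,d2)=R
A=np.c_[d1,-d2];x=np.linalg.lstsq(A,C2-C1,rcond=None)[0];p1=C1+d1*x[0];p2=C2+d2*x[1];print('tri ring',(p1+p2)/2,'gap',np.linalg.norm(p1-p2))
# probe cap two views
W=world(t,uu,vv)
for b in((188,202,206,222),(185,230,202,248)):
    k=(uu>b[0])&(uu<b[2])&(vv>b[1])&(vv<b[3])&(W[...,2]>.06);print('small',W[k].mean(0),W[k][:,2].max())
E
python3 m2.py
cat > plan.py <<'E'
# python3 plan.py x y z  zx zy zz yaw  [vmax wmax]: rows from commanded/measured pose to the target, tool z axis and heading of tool x
import sys
from h import *
from scipy.spatial.transform import Rotation as Ro
def tgt(z,yaw):
    z=np.array(z,float);z/=np.linalg.norm(z);x=np.array([np.cos(yaw),np.sin(yaw),0]);x-=z*(x@z);x/=np.linalg.norm(x)
    return Ro.from_matrix(np.c_[x,np.cross(z,x),z])
def rows(p0,R0,p1,R1,v=.045,w=.14):
    rv=(R0.inv()*R1).as_rotvec();n=int(max(np.ceil(np.linalg.norm(p1-p0)/v),np.ceil(np.linalg.norm(rv)/w),1))
    o=[];R=R0
    for i in range(n):
        o.append(np.r_[R.inv().apply((p1-p0)/n),rv/n]);R=R*Ro.from_rotvec(rv/n)
    return np.round(o,4)
if __name__=='__main__':
    a=[float(i) for i in sys.argv[1:]];s=arm.observe();q=s['eef_rot'];R0=Ro.from_quat(np.r_[q[1:],q[0]])
    print(s['clock'],s['position'].round(4),R0.as_matrix().round(3).tolist(),s['force'].round(2),s['grip_width'].round(4))
    for r in rows(s['position'],R0,np.array(a[:3]),tgt(a[3:6],np.radians(a[6])),*a[7:]):print(r.tolist())
E
python3 plan.py .50 -.10 .235 0 0 -1 83
```

```text
top ring px nan nan 23
n [-0.33562664  0.08268434  0.93835924] 20.22218731798687 az 166.1603146976119 q [ 0.54795792 -0.06712387  0.044924  ] rect ((583.4629516601562, -68.67866516113281), (69.27763366699219, 73.15168762207031), 73.75137329101562) ring [nan nan nan]
scene ring px nan nan 23
n [-0.33853219  0.08310568  0.93727766] 20.40071242249293 az 166.20731021812819 q [ 0.54658312 -0.0646246   0.0459753 ] rect ((581.9630126953125, -67.90579986572266), (73.89627075195312, 71.21927642822266), 73.1357650756836) ring [nan nan nan]
 ** On entry to DLASCL parameter number  4 had an illegal value
 ** On entry to DLASCL parameter number  4 had an illegal value
 ** On entry to DLASCL parameter number  4 had an illegal value
 ** On entry to DLASCL parameter number  4 had an illegal value
 ** On entry to DLASCL parameter number  5 had an illegal value
 ** On entry to DLASCL parameter number  4 had an illegal valuem2.py:8: RuntimeWarning: divide by zero encountered in divide
  f=(im[...,1]/im[...,2]);base=np.median(f[near]);wt=np.clip(base-.08-f,0,None)*near
m2.py:8: RuntimeWarning: invalid value encountered in divide
  f=(im[...,1]/im[...,2]);base=np.median(f[near]);wt=np.clip(base-.08-f,0,None)*near
Traceback (most recent call last):
  File "m2.py", line 22, in <module>
    A=np.c_[d1,-d2];x=np.linalg.lstsq(A,C2-C1,rcond=None)[0];p1=C1+d1*x[0];p2=C2+d2*x[1];print('tri ring',(p1+p2)/2,'gap',np.linalg.norm(p1-p2))
                      ~~~~~~~~~~~~~~~^^^^^^^^^^^^^^^^^^^^
numpy.linalg.LinAlgError: SVD did not converge in Linear Least Squares
Traceback (most recent call last):
  File "plan.py", line 16, in <module>
    print(s['clock'],s['position'].round(4),R0.as_matrix().round(3).tolist(),s['force'].round(2),s['grip_width'].round(4))
                                                                                                 ^^^^^^^^^^^^^^^^^^^^^
AttributeError: 'float' object has no attribute 'round'
```

```bash
sed -i "s#im\[...,1\]/im\[...,2\]#im[...,1]/(im[...,2]+1)#" m2.py; sed -i "s/s\['grip_width'\].round(4)/round(float(s['grip_width']),4)/" plan.py
python3 m2.py; python3 plan.py .48 -.15 .235 0 0 -1 75
```

```text
top ring px 342.35264714181864 199.27023718662448 22
n [-0.33562664  0.08268434  0.93835924] 20.22218731798687 az 166.1603146976119 q [ 0.54795792 -0.06712387  0.044924  ] rect ((583.4629516601562, -68.67866516113281), (69.27763366699219, 73.15168762207031), 73.75137329101562) ring [ 0.55382794 -0.08102794  0.04824872]
scene ring px 326.37425176521674 203.85807880884863 23
n [-0.33853219  0.08310568  0.93727766] 20.40071242249293 az 166.20731021812819 q [ 0.54658312 -0.0646246   0.0459753 ] rect ((581.9630126953125, -67.90579986572266), (73.89627075195312, 71.21927642822266), 73.1357650756836) ring [ 0.5548265  -0.08285781  0.05056939]
tri ring [ 0.55355955 -0.08074108  0.05201158] gap 0.0006265230535554067
small [0.50566285 0.41148269 0.09603594] 0.11649560889779798
small [0.40758253 0.39538201 0.18484879] 1.584298238250285
0.1 [ 0.2332 -0.5794  0.226 ] [[0.928, 0.373, -0.001], [0.373, -0.928, 0.001], [-0.0, -0.001, -1.0]] [-0.08 -0.44  0.08] 0.0916
[0.0324, -0.0255, -0.0007, -0.0001, -0.0, -0.0772]
[0.0343, -0.0229, -0.0007, -0.0001, -0.0, -0.0772]
[0.036, -0.0202, -0.0007, -0.0001, -0.0, -0.0772]
[0.0374, -0.0174, -0.0007, -0.0001, -0.0, -0.0772]
[0.0387, -0.0145, -0.0007, -0.0001, -0.0, -0.0772]
[0.0397, -0.0114, -0.0007, -0.0001, -0.0, -0.0772]
[0.0404, -0.0083, -0.0007, -0.0001, -0.0, -0.0772]
[0.0409, -0.0052, -0.0007, -0.0001, -0.0, -0.0772]
[0.0412, -0.002, -0.0007, -0.0001, -0.0, -0.0772]
[0.0413, 0.0012, -0.0007, -0.0001, -0.0, -0.0772]
[0.041, 0.0043, -0.0007, -0.0001, -0.0, -0.0772]
[0.0406, 0.0075, -0.0007, -0.0001, -0.0, -0.0772]
```

{"api": "drive_tool", "payload": {"increments": [[[0.032,-0.026,0,0,0,-0.077,1],[0.034,-0.023,0,0,0,-0.077,1],[0.036,-0.02,0,0,0,-0.077,1],[0.037,-0.017,0,0,0,-0.077,1],[0.039,-0.0145,0,0,0,-0.077,1]]]}}

```text
clock: 0.6
position: [0.336, -0.3996, 0.2265]
eef_rot: [-0.0, 0.927, 0.376, -0.0]
force: [1.0, -0.1, -0.8]
grip_width: 0.0918
```

{"api": "drive_tool", "payload": {"increments": [[[0.04,-0.011,0,0,0,-0.077,1],[0.04,-0.008,0,0,0,-0.077,1],[0.041,-0.005,0,0,0,-0.077,1],[0.041,-0.002,0,0,0,-0.077,1],[0.041,0.001,0,0,0,-0.077,1]]]}}

```text
clock: 1.1
position: [0.4394, -0.2219, 0.2266]
eef_rot: [-0.0, 0.838, 0.546, -0.0]
force: [0.5, -0.8, 0.7]
grip_width: 0.0916
```

```bash
python3 plan.py .502 .313 .235 0 0 -1 122
```

```text
1.1 [ 0.4394 -0.2219  0.2266] [[0.403, 0.915, -0.0], [0.915, -0.403, -0.0], [-0.0, -0.0, -1.0]] [ 0.48 -0.8   0.71] 0.0916
[0.0429, -0.0132, -0.0007, -0.0, 0.0, -0.0811]
[0.0438, -0.0097, -0.0007, -0.0, 0.0, -0.0811]
[0.0445, -0.0061, -0.0007, -0.0, 0.0, -0.0811]
[0.0448, -0.0025, -0.0007, -0.0, 0.0, -0.0811]
[0.0449, 0.0012, -0.0007, -0.0, 0.0, -0.0811]
[0.0446, 0.0048, -0.0007, -0.0, 0.0, -0.0811]
[0.0441, 0.0084, -0.0007, -0.0, 0.0, -0.0811]
[0.0433, 0.0119, -0.0007, -0.0, 0.0, -0.0811]
[0.0421, 0.0154, -0.0007, -0.0, 0.0, -0.0811]
[0.0408, 0.0188, -0.0007, -0.0, 0.0, -0.0811]
[0.0391, 0.022, -0.0007, -0.0, 0.0, -0.0811]
[0.0372, 0.0251, -0.0007, -0.0, 0.0, -0.0811]
```

Tracking is accurate so far. I'll continue to a point above the probe.

{"api": "drive_tool", "payload": {"increments": [[[0.043,-0.013,0,0,0,-0.081,1],[0.044,-0.01,0,0,0,-0.081,1],[0.0445,-0.006,0,0,0,-0.081,1],[0.045,-0.0025,0,0,0,-0.081,1],[0.045,0.001,0,0,0,-0.081,1]]]}}

```text
clock: 1.6
position: [0.4655, 0.0016, 0.2267]
eef_rot: [0.0, 0.711, 0.704, -0.0]
force: [0.4, 1.0, -0.1]
grip_width: 0.0917
```

{"api": "drive_tool", "payload": {"increments": [[[0.0445,0.005,0,0,0,-0.081,1],[0.044,0.0085,0,0,0,-0.081,1],[0.043,0.012,0,0,0,-0.081,1],[0.042,0.0155,0,0,0,-0.081,1],[0.041,0.019,0,0,0,-0.081,1]]]}}

```text
clock: 2.1
position: [0.4933, 0.224, 0.2265]
eef_rot: [0.0, 0.555, 0.832, -0.0]
force: [0.3, -0.1, -0.1]
grip_width: 0.0921
```

{"api": "drive_tool", "payload": {"increments": [[[0.039,0.022,0,0,0,-0.081,1],[0.037,0.025,0,0,0,-0.081,1],[0,0,0,0,0,0,1],[0,0,0,0,0,0,1],[0,0,0,0,0,0,1]]]}}

```text
clock: 2.6
position: [0.5044, 0.31, 0.2262]
eef_rot: [0.0, 0.487, 0.873, -0.001]
force: [-0.7, -1.1, -0.3]
grip_width: 0.0917
```

```bash
python3 plan.py .502 .313 .120 0 0 -1 122
python3 - <<'E'
from h import *
s=snapshot('scene');cv2.imwrite('pics/over.png',cv2.resize(s['image'][100:350,180:430],(600,600),interpolation=cv2.INTER_CUBIC))
E
```

```text
2.6 [0.5044 0.31   0.2262] [[-0.525, 0.851, -0.001], [0.851, 0.525, -0.001], [-0.001, -0.001, -1.0]] [-0.69 -1.11 -0.3 ] 0.0917
[0.0013, -0.0001, 0.0354, -0.0004, 0.0003, -0.002]
[0.0013, -0.0001, 0.0354, -0.0004, 0.0003, -0.002]
[0.0013, -0.0001, 0.0354, -0.0004, 0.0003, -0.002]
```

View pics/over.png

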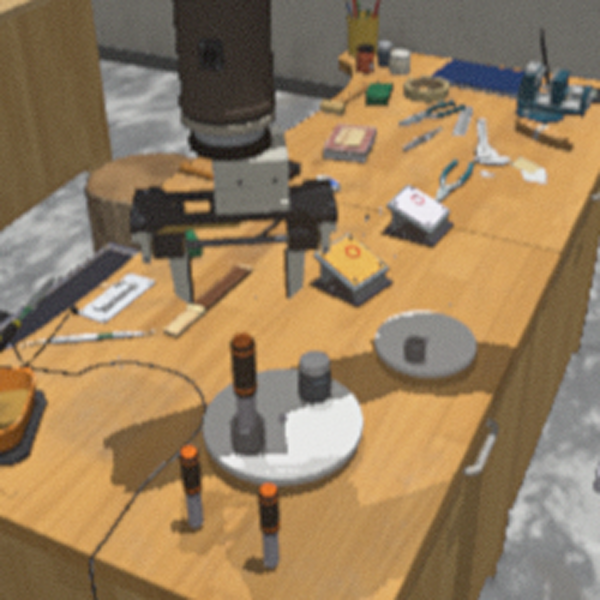

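The gripper is centred over the probe, with the fingers straddling the cap at (243,345) in the crop and the jar well clear. Next I descend and grip.

{"api": "drive_tool", "payload": {"increments": [[[0.002,0,0.025,0,0,0,1],[0.002,0,0.025,0,0,0,1],[0,0,0.025,0,0,0,1],[0,0,0.02,0,0,0,1],[0,0,0.011,0,0,0,1]]]}}

```text
clock: 3.15
position: [0.5021, 0.3124, 0.1192]
eef_rot: [-0.0, 0.488, 0.873, -0.001]
force: [0.5, 0.1, -0.4]
grip_width: 0.092
```

{"api": "drive_tool", "payload": {"increments": [[[0,0,0,0,0,0,0.5],[0,0,0,0,0,0,0.4],[0,0,0,0,0,0,0.3],[0,0,0,0,0,0,0.2],[0,0,0,0,0,0,0.1]]], "newtons": 25}}

```text
clock: 3.65
position: [0.5024, 0.3149, 0.1214]
eef_rot: [0.0, 0.487, 0.873, 0.0]
force: [1.0, -0.2, -0.4]
grip_width: 0.0565
```

{"api": "drive_tool", "payload": {"increments": [[[0,0,0,0,0,0,0],[0,0,0,0,0,0,0],[0,0,0,0,0,0,0],[0,0,0,0,0,0,0],[0,0,0,0,0,0,0]]]}}

```text
clock: 4.15
position: [0.5022, 0.3147, 0.1207]
eef_rot: [-0.0, 0.487, 0.874, -0.0]
force: [-0.3, -0.9, 0.1]
grip_width: 0.0257
```

{"api": "drive_tool", "payload": {"increments": [[[0,0,-0.015,0,0,0,0],[0,0,-0.02,0,0,0,0],[0,0,-0.025,0,0,0,0],[0,0,-0.025,0,0,0,0],[0,0,-0.025,0,0,0,0]]]}}

```text
clock: 4.65
position: [0.502, 0.3147, 0.2328]
eef_rot: [0.0, 0.487, 0.874, 0.0]
force: [0.0, -0.2, -1.5]
grip_width: 0.0255
```

{"api": "drive_tool", "payload": {"increments": [[[0,0,0,0,0,0,0],[0,0,0,0,0,0,0],[0,0,0,0,0,0,0],[0,0,0,0,0,0,0],[0,0,0,0,0,0,0]]]}}

```text
clock: 5.15
position: [0.5018, 0.3144, 0.2299]
eef_rot: [-0.0, 0.487, 0.874, -0.001]
force: [0.1, -0.4, -1.2]
grip_width: 0.0259
```

```bash
python3 plan.py .502 .313 .230 0 0 -1 122
python3 - <<'E'
from h import *
s=snapshot('scene');pickle.dump(s,open('lift.pkl','wb'));cv2.imwrite('pics/lift.png',cv2.resize(s['image'][150:330,210:360],(500,600),interpolation=cv2.INTER_CUBIC))
E
```

```text
5.15 [0.5018 0.3144 0.2299] [[-0.526, 0.85, -0.001], [0.85, 0.526, -0.001], [-0.0, -0.001, -1.0]] [ 0.14 -0.38 -1.15] 0.0259
[-0.0012, -0.0006, -0.0001, -0.0015, 0.0, -0.0044]
```

View pics/lift.png

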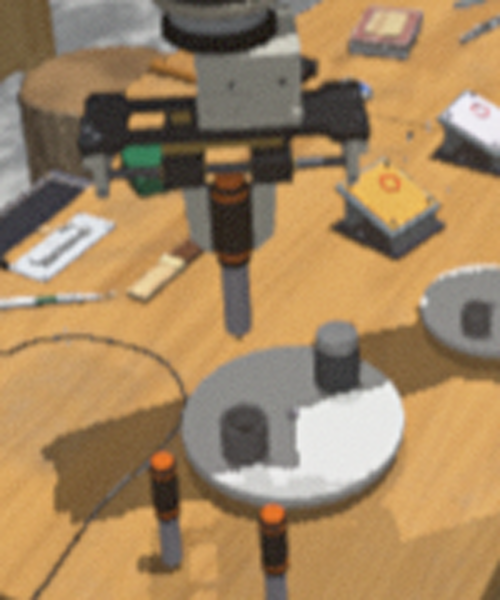

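```bash
python3 - <<'E'
from h import *
s=pickle.load(open('lift.pkl','rb'));E=s['extrinsics']
for z in(.287,.154,.142):
    p=E[:3,:3].T@(np.array([.502,.3145,z])-E[:3,3]);print(z,s['cx']-p[0]/p[2]*s['fx'],s['cy']+p[1]/p[2]*s['fy'])
E
python3 plan.py .488 -.065 .237 .3321 -.0816 -.9397 76.2 .04 .1
```

```text
0.287 278.02851374896284 202.68219031911076
0.154 280.8676193219027 248.42192280525168
0.142 281.10328914602775 252.2187082482727
5.2 [0.5019 0.3144 0.23  ] [[-0.526, 0.85, -0.001], [0.85, 0.526, -0.001], [0.0, -0.001, -1.0]] [-0.18  0.36 -1.91] 0.0261
[-0.0315, -0.0211, -0.0007, -0.0332, -0.0138, 0.0787]
[-0.0331, -0.0186, -0.0009, -0.0332, -0.0138, 0.0787]
[-0.0345, -0.0159, -0.001, -0.0332, -0.0138, 0.0787]
[-0.0356, -0.0131, -0.001, -0.0332, -0.0138, 0.0787]
[-0.0366, -0.0102, -0.0009, -0.0332, -0.0138, 0.0787]
[-0.0373, -0.0073, -0.0006, -0.0332, -0.0138, 0.0787]
[-0.0377, -0.0043, -0.0003, -0.0332, -0.0138, 0.0787]
[-0.038, -0.0013, 0.0001, -0.0332, -0.0138, 0.0787]
[-0.0379, 0.0016, 0.0006, -0.0332, -0.0138, 0.0787]
[-0.0377, 0.0046, 0.0013, -0.0332, -0.0138, 0.0787]
```

The probe is out of the cup, with its cap at (228,180) and tip at (240,335) in the crop. That is within about a pixel of the projected upright pose, and the jar is still standing. Next I carry it to the plate.

{"api": "drive_tool", "payload": {"increments": [[[-0.0315,-0.021,-0.001,-0.033,-0.014,0.079,0],[-0.033,-0.0185,-0.001,-0.033,-0.014,0.079,0],[-0.0345,-0.016,-0.001,-0.033,-0.014,0.079,0],[-0.0355,-0.013,-0.001,-0.033,-0.014,0.079,0],[-0.0365,-0.01,-0.001,-0.033,-0.014,0.079,0]]]}}

```text
clock: 5.7
position: [0.4949, 0.1238, 0.2346]
eef_rot: [0.071, 0.648, 0.757, 0.055]
force: [0.2, -0.9, -0.6]
grip_width: 0.0256
```

{"api": "drive_tool", "payload": {"increments": [[[-0.037,-0.007,-0.001,-0.033,-0.014,0.079,0],[-0.0375,-0.0045,0,-0.033,-0.014,0.079,0],[-0.038,-0.001,0,-0.033,-0.014,0.079,0],[-0.038,0.0015,0.0005,-0.033,-0.014,0.079,0],[-0.0375,0.0045,0.001,-0.033,-0.014,0.079,0]]]}}

```text
clock: 6.2
position: [0.4874, -0.0652, 0.2389]
eef_rot: [0.138, 0.777, 0.605, 0.107]
force: [0.7, 0.0, -2.3]
grip_width: 0.0258
```

{"api": "drive_tool", "payload": {"increments": [[[0,0,0,0,0,0,0],[0,0,0,0,0,0,0],[0,0,0,0,0,0,0],[0,0,0,0,0,0,0],[0,0,0,0,0,0,0]]]}}

```text
clock: 6.7
position: [0.4882, -0.0627, 0.2388]
eef_rot: [0.137, 0.775, 0.607, 0.107]
force: [-0.3, -0.5, -1.4]
grip_width: 0.0256
```

```bash
python3 plan.py .5146 -.0713 .1602 .3321 -.0816 -.9397 76.2 .02 .1
```

```text
6.7 [ 0.4882 -0.0627  0.2388] [[0.24, 0.912, 0.332], [0.971, -0.226, -0.083], [-0.001, 0.342, -0.94]] [-0.27 -0.46 -1.36] 0.0256
[-0.0004, -0.0002, 0.0167, -0.0, 0.0002, -0.0003]
[-0.0004, -0.0002, 0.0167, -0.0, 0.0002, -0.0003]
[-0.0004, -0.0002, 0.0167, -0.0, 0.0002, -0.0003]
[-0.0004, -0.0002, 0.0167, -0.0, 0.0002, -0.0003]
[-0.0004, -0.0002, 0.0167, -0.0, 0.0002, -0.0003]
```

{"api": "drive_tool", "payload": {"increments": [[[0,0,0.0175,0,0,0,0],[0,0,0.0175,0,0,0,0],[0,0,0.0175,0,0,0,0],[0,0,0.0175,0,0,0,0],[-0.001,0,0.0175,0,0,0,0]]]}}

```text
clock: 7.2
position: [0.5172, -0.0713, 0.156]
eef_rot: [0.137, 0.776, 0.607, 0.107]
force: [0.5, -0.3, -0.2]
grip_width: 0.0256
```

{"api": "drive_tool", "payload": {"increments": [[[0,0,0,0,0,0,0],[0,0,0,0,0,0,0],[0,0,0,0,0,0,0],[0,0,0,0,0,0,0],[0,0,0,0,0,0,0]]]}}

```text
clock: 7.7
position: [0.5169, -0.072, 0.1574]
eef_rot: [0.138, 0.776, 0.606, 0.107]
force: [-0.1, 0.1, -0.3]
grip_width: 0.0259
```

```bash
python3 plan.py .5246 -.0737 .1320 .3321 -.0816 -.9397 76.2 .02 .1
python3 - <<'E'
from h import *
o=[]
for n in('scene','top'):
    s=snapshot(n);pickle.dump(s,open(n+'1.pkl','wb'));b=(160,295,60) if n=='scene' else (170,305,60)
    o.append(cv2.resize(s['image'][b[0]:b[0]+75,b[1]:b[1]+b[2]],(400,500),interpolation=cv2.INTER_CUBIC))
    E=s['extrinsics'];q=arm.observe();P=q['position'];z=np.array([.332,-.0816,-.9397])
    for d in(-.057,.0767,.0887,.1187):
        p=E[:3,:3].T@(P+z*d-E[:3,3]);u,v=s['cx']-p[0]/p[2]*s['fx'],s['cy']+p[1]/p[2]*s['fy'];print(n,d,(u-b[1])*400/60,(v-b[0])*500/75)
cv2.imwrite('pics/near.png',np.hstack(o))
E
```

```text
7.7 [ 0.5169 -0.072   0.1574] [[0.242, 0.911, 0.333], [0.97, -0.227, -0.084], [-0.001, 0.343, -0.939]] [-0.15  0.09 -0.35] 0.0259
[0.0001, -0.0007, 0.0133, 0.0007, 0.0009, -0.0017]
[0.0001, -0.0007, 0.0133, 0.0007, 0.0009, -0.0017]
scene -0.057 308.53592133100733 49.372342631626225
scene 0.0767 228.42633617524638 244.73857022220653
scene 0.0887 221.782420260508 260.94133529916576
scene 0.1187 205.5307355246081 300.5749238725034
top -0.057 238.2918887428389 262.5602148300976
top 0.0767 247.44270072700297 206.87443507719118
top 0.0887 248.18727811279774 202.34343035475567
top 0.1187 249.9995335035961 191.31524458034997
```

View pics/near.png

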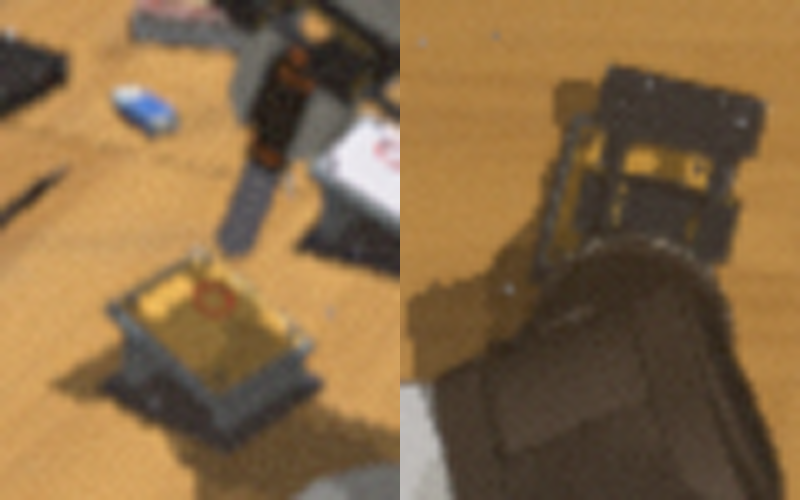

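The left half of the picture shows the nose at about (236,250), in line with the ring at (214,298). The right half shows only the arm covering the plate. The estimated gap is about 27 mm, so I'll advance 22 mm and take a baseline force.

{"api": "drive_tool", "payload": {"increments": [[[0,0,0.005,0,0,0,0],[0,0,0.005,0,0,0,0],[0,0,0.004,0,0,0,0],[0,0,0.004,0,0,0,0],[0,0,0.004,0,0,0,0]]]}}

```text
clock: 8.3
position: [0.5241, -0.0738, 0.1355]
eef_rot: [0.137, 0.776, 0.606, 0.107]
force: [-0.1, 1.5, -1.4]
grip_width: 0.0257
```

```bash
cat > f.py <<'E'
from h import *
z=np.array([.332,-.0816,-.9397]);F=[];P=[]
for i in range(14):
    s=snapshot('scene');o=arm.observe();F.append(o['force']);P.append(o['position'])
F=np.array(F);P=np.array(P);g=np.array([.554,-.081,.0487]);t=P.mean(0)+.0887*z
print(o['clock'],'F',F.mean(0).round(2),'push',(-F@z).mean().round(2),'+-',((F@z).std()/14**.5).round(2),'P',P.mean(0).round(4),'gap',((t-g)@-z).round(4),'lat',(t-g-z*((t-g)@z)).round(4),o['grip_width'])
pickle.dump(s,open('last.pkl','wb'))
E
python3 f.py
```

```text
9.0 F [ 0.03 -0.05 -1.  ] push -0.96 +- 0.13 P [ 0.524  -0.0738  0.1359] gap 0.0038 lat [ 0.0007 -0.0003  0.0003] 0.02533501026110214
```

{"api": "drive_tool", "payload": {"increments": [[[0,0,0.001,0,0,0,0],[0,0,0.001,0,0,0,0],[0,0,0.001,0,0,0,0],[0,0,0.001,0,0,0,0],[0,0,0.001,0,0,0,0]]]}}

```text
clock: 9.5
position: [0.5257, -0.0742, 0.1312]
eef_rot: [0.137, 0.776, 0.606, 0.107]
force: [-0.8, 0.4, 1.1]
grip_width: 0.0259
```

```bash
python3 f.py
```

```text
10.2 F [-0.57  0.3   0.18] push 0.38 +- 0.13 P [ 0.5257 -0.0742  0.1313] gap -0.0011 lat [ 0.0007 -0.0004  0.0003] 0.025643804567614167
```

Contact is confirmed: the push rose by 1.3 N, which corresponds to about 1 mm of travel and matches the geometry. I'll go 4 mm further, to half travel.

{"api": "drive_tool", "payload": {"increments": [[[0,0,0.001,0,0,0,0],[0,0,0.001,0,0,0,0],[0,0,0.001,0,0,0,0],[0,0,0.001,0,0,0,0],[0,0,0,0,0,0,0]]]}}

```text
clock: 10.7
position: [0.5271, -0.0746, 0.1274]
eef_rot: [0.137, 0.776, 0.606, 0.107]
force: [-1.1, 0.2, 0.6]
grip_width: 0.0254
```

```bash
python3 f.py
python3 - <<'E'
from h import *
s=pickle.load(open('last.pkl','rb'));a=cv2.resize(s['image'][165:230,295:355],(554,600),interpolation=cv2.INTER_CUBIC);cv2.imwrite('pics/press.png',a)
E
```

```text
11.4 F [-1.32  0.49  1.5 ] push 1.89 +- 0.1 P [ 0.527  -0.0745  0.1276] gap -0.0051 lat [ 0.0008 -0.0004  0.0003] 0.02549625220817185
```

View pics/press.png

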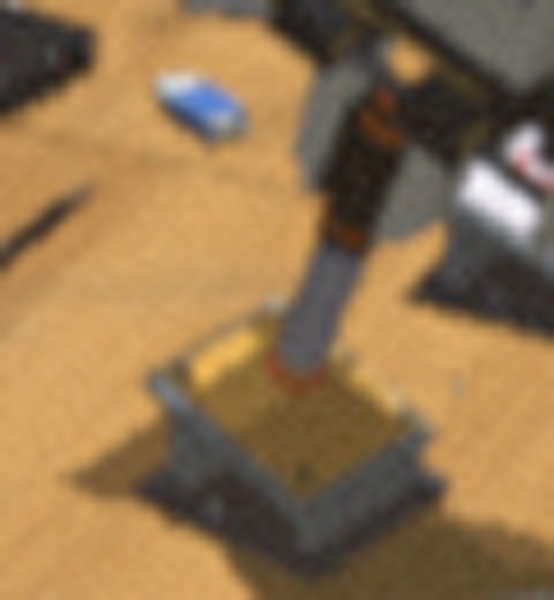

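The nose at (300,362) sits centred over the ring, with red showing on both sides at (268,370) and (320,380). The push is about 2.85 N, which is half travel. I'll do one numeric check of how the probe leans in the hand.

Run:
```python
from h import *
s=snapshot('scene');im=s['image'].astype(int);E=s['extrinsics'];P=np.array([.527,-.0745,.1276])
def proj(p):
    q=E[:3,:3].T@(p-E[:3,3]);return np.array([s['cx']-q[0]/q[2]*s['fx'],s['cy']+q[1]/q[2]*s['fy']])
z=np.array([.332,-.0816,-.9397]);x=np.array([.242,.970,0]);y=np.cross(z,x)
vv,uu=np.mgrid[0:400,0:640]
sat=im.max(2)-im.min(2);m=(sat<45)&(im.max(2)>60)&(uu>322)&(uu<336)&(vv>191)&(vv<204)
mid=[]
for v in range(192,204):
    c=np.nonzero(m[v])[0]
    if len(c)>3: mid.append((v,c.mean(),len(c)))
mid=np.array(mid);print(mid.round(1).tolist());f=np.polyfit(mid[:,0],mid[:,1],1);print('sleeve slope',f[0],'u at 197',np.polyval(f,197))
for d in(.02,.07):print(d,proj(P+z*d))
for nm,a in(('x',x),('y',y)):
  for t in(-4,0,4):
    w=z+a*np.tan(np.radians(t));g=P-z*.0188;p=proj(g+w*.05);q=proj(g+w*.09);print(nm,t,'slope',(q-p)[0]/(q-p)[1],'u at197',p[0]+(197-p[1])*(q-p)[0]/(q-p)[1])
```

```text
[[192.0, 331.5, 6.0], [193.0, 331.0, 5.0], [194.0, 330.5, 6.0], [195.0, 330.5, 6.0], [196.0, 329.5, 6.0], [197.0, 329.5, 6.0], [198.0, 327.5, 8.0], [199.0, 328.0, 7.0], [200.0, 328.0, 7.0], [201.0, 327.5, 6.0], [202.0, 327.5, 6.0], [203.0, 327.0, 5.0]]
sleeve slope -0.42307692307692557 u at 197 329.2115384615384
0.02 [331.49130379 191.5639291 ]
0.07 [327.30825263 201.75790889]
x -4 slope -0.36512447970589573 u at197 329.88142791452276
x 0 slope -0.41034524814816853 u at197 329.26063792993426
x 4 slope -0.45248731803384856 u at197 328.6821122697997
y -4 slope -0.32079677285320285 u at197 330.4899579639192
y 0 slope -0.41034524814816853 u at197 329.26063792993426
y 4 slope -0.510574009776295 u at197 327.8846990963013
```

{"api": "drive_tool", "payload": {"increments": [[[0,0,0,0,0,0,0],[0,0,0,0,0,0,0],[0,0,0,0,0,0,0],[0,0,0,0,0,0,0],[0,0,0,0,0,0,0]]]}}

```text
clock: 11.95
position: [0.527, -0.0746, 0.1275]
eef_rot: [0.137, 0.776, 0.606, 0.107]
force: [-1.7, 1.2, 1.5]
grip_width: 0.0255
```

The measured slope is −0.42 against −0.41 expected, with the same column position, so the probe is square. I'll hold a little longer, check the jar, and hand in.

{"api": "drive_tool", "payload": {"increments": [[[0,0,0,0,0,0,0],[0,0,0,0,0,0,0],[0,0,0,0,0,0,0],[0,0,0,0,0,0,0],[0,0,0,0,0,0,0]]]}}

```text
clock: 12.45
position: [0.527, -0.0745, 0.1276]
eef_rot: [0.137, 0.776, 0.606, 0.107]
force: [-1.5, -0.8, 1.0]
grip_width: 0.0254
```

{"api": "drive_tool", "payload": {"increments": [[[0,0,0,0,0,0,0],[0,0,0,0,0,0,0],[0,0,0,0,0,0,0],[0,0,0,0,0,0,0],[0,0,0,0,0,0,0]]]}}

```text
clock: 12.95
position: [0.527, -0.0746, 0.1275]
eef_rot: [0.137, 0.776, 0.606, 0.107]
force: [-0.7, 0.9, 1.1]
grip_width: 0.0254
```

```bash
python3 f.py
python3 - <<'E'
from h import *
s=snapshot('top');vv,uu=np.mgrid[0:400,0:640];w=world(s,uu,vv);m=(w[...,2]>.07)&(w[...,2]<.095)&(uu>205)&(uu<285)&(vv>180)&(vv<260);print('jar',w[m].mean(0),m.sum())
arm.finish_job();print(arm.observe()['clock'])
E
```

```text
13.65 F [-1.12  0.37  1.62] push 1.93 +- 0.11 P [ 0.527  -0.0745  0.1275] gap -0.0051 lat [ 0.0008 -0.0004  0.0003] 0.025542090200470064
jar [0.47292595 0.20573874 0.08287384] 90
the job is handed in; nothing more can be done
the job is handed in; nothing more can be done
```

I lifted the large probe out of its cup on the larger turntable and pressed it on the brass plate's red ring. I held it there for about 3 s and handed the job in at about 13.7 s with the gripper still holding it. `arm.finish_job()` reports no verdict.

What the last checks showed:
- **Position:** the tip is about 1 mm from the ring's centre, from arm pose and camera calibration (good to about 2 mm).
- **Press:** the force is about 2.9 N above the free-hanging baseline, which is about 5 mm of the tip's 10 mm travel.
- **Squareness:** in the scene view the probe's slope is −0.42 against −0.41 expected. That is about 1° and comes from one camera, because the arm hid the plate from the top view.
- **Jar:** it still stands where it started, to within 1 mm.

A quick reading off the enlarged crops suggested a lean of a few degrees, but the pixel measurement above did not bear it out. I did not re-measure the eraser, pencil, sanding stick or pliers, but nothing was driven near them.

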